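Switch off the main isolator and line up its padlock holes

TASK

Two switch boxes, a large and a small one, are fixed to the lab bench with their handles in the on position. Swing the long handle of the larger box (the main isolator) to off, so that the padlock hole in the handle lies over the hole of the hasp tab fixed on that box and a padlock could be passed through both, then let go. Leave the smaller box's handle where it is.

Things in the scene. Friction and masses are not known exactly. Their poses are not given: they have to be found in the camera images.
- main: Main isolator: the larger of two grey switch boxes, fixed to the bench; lid 200 x 140 mm (x, y), top 58 mm above the bench. Origin on the bench under its centre, on the handle's vertical pivot; z up. Its -x end, with the hasp, looks roughly to the robot (within 20 degrees). The handle, level above the lid, turns against even friction of 0.25 N m (2 N at the grip) and stays where it is left.
- main_lock_hole (a point): Centre of the 20 mm hole in the handle's steel plate, 70 mm from the pivot, 78 mm above the bench. Moves with the handle. Beyond it on the same line from the pivot is the grey grip bar: centre 116 mm from the pivot, 56 mm long (radially), 20 mm wide, from 71 to 97 mm above the bench. When on, the handle points to the box's left (+y), 65 to 75 degrees short of the hasp.
- main_hasp_hole (a point): Centre of the 20 mm hole in the steel hasp tab (36 x 36 mm) fixed on the main isolator's lid, 70 mm from the pivot towards -x, 69 mm above the bench, 9 mm under the handle plate. The handle swings to it counterclockwise seen from above, then main_lock_hole is straight above it; there is no stop there, the handle can go 20 degrees past.
- small_grip (a point): Centre of the grip bar (36 x 16 x 26 mm) of the small isolator's handle, 72 mm above the bench. The small isolator is a similar grey box, lid 130 x 96 mm, 46 mm high, with a like but shorter handle (grip centre 72 mm from its pivot). It is fixed about 0.3 to 0.4 m to the left or right of the main one. To be left alone.

How it is judged:
At the end, for the whole second after the job is handed in: The hole in the main isolator's handle is within 12 mm (about 10 degrees of swing) of straight above the hole in its hasp, so that an 8 mm shackle passes both 20 mm holes; the small isolator's grip is within 20 mm of where it was (horizontal distance between main_lock_hole and main_hasp_hole below 0.012 m and distance of small_grip from where it was at the start of the episode below 0.02 m); the robot touches nothing.
It fails at once if the small isolator's handle is moved (its grip by more than 20 mm) (distance of small_grip from where it was at the start of the episode above 0.02 m).
It also fails if it takes over 29 s, if anything falls off the work surface, if the arm or the gripper's body presses on something with over 40 N, if the wrist force passes 120 N, or if a joint passes its speed limit or range.

ROBOT

A 6-joint arm with a two-finger parallel gripper is mounted at the origin on a cart in front of the work surface, level with it; the furniture and walls round the work are solid. World frame = base frame: x ahead of the robot, y to its left, z up, the work surface at z = 0. Lengths are in m, angles in rad, forces in N, time in s.
With the tool pointing down it reaches from about 0.225 to 0.725 m from the base axis. Payload 3.1 kg.
Tool frame: the origin (TCP) lies at the very end of the fingers, on their centre line; the grasp point (between the pads) lies 19 mm behind it; z points along the fingers, y is the direction in which the jaws open and shut (so a half turn about z gives the same grasp; the last joint's range is limited). The gripper opens to 85 mm and grips with 20 to 120 N. Pads are 22 mm wide; open, the fingers measure 114 mm over their backs; the gripper's body (76 mm by 85 mm) begins 54 mm behind the grasp point. The pads swing forward as they close: fully open they stand 13 mm farther back than shut.
Start: joints at [1.09, 0.048, 0.099, 1.622, 0, 1.443], TCP at [0.181, 0.493, 0.231] pointing down, gripper open.
Joint ranges: [-2.91, 2.91], [-0.99, 1.94], [-1.21, 1.42], [-2.12, 2.29], [-1.49, 1.47], [-3.14, 3.14]. Speed limits (rad/s): [2.79, 2.79, 3.14, 3.14, 3.14, 3.14].

INTERFACE

Orientations are given as [roll, pitch, yaw] about the fixed x, y, z axes, in that order (R = Rz(yaw) Ry(pitch) Rx(roll)).
In Python, from rig import env gives the robot as it stands. The module is installed in compiled form; this text tells all that it offers. Calls block until the motion is done:
- env.movep(position, orientation): joint-space move of the TCP to a pose.
- env.movel(position, feed=0.15, rot=None): straight line of the TCP; rot=None keeps the orientation; feed is the mean speed in m/s.
- env.movej(angles): joint-space move.
- env.move_gripper(opening, effort=None): finger opening in m; effort is the grip in N (None keeps the last); returns when the fingers have stopped.
- env.dwell(seconds).
- env.inverse_kinematics(position, orientation): joint angles nearest the present ones, or None.
- env.get_state(): the state.
- env.camera(name): name is "side" or "top" or "wrist"; returns a dict with "frame" (480x640x3 uint8, red, green, blue), "range_z" (480x640 float32, m along the optical axis (not along the pixel's ray), 0 where there is no reading), "K" (3x3 intrinsics, pixels), "k1" (the pictures are not rectified: a ray, as slopes to the right and down, at radius r is drawn at 1 + k1 r^2 times it, then the intrinsics apply), "extrinsics" (4x4, takes a point from world to camera coordinates). Camera axes: x right, y down, z forward; pixel columns grow to the right and rows downward; lengths in m; the calibration is good to about 2 mm. A picture is of the moment at which its call begins.
A pose or a line that the arm cannot do raises env.IKError and nothing moves.
- env.close_job(): hands the job in, once; it reports no verdict.
The state is a dict: "time_s": time; "joints": joint angles; "joint_vel": joint speeds; "joint_torque": joint torques, N m; "position": TCP position; "tcp_rot": TCP orientation; "ft_force": force on the tool from outside, world axes, zero at the start; "wrist_torque": the same for the moment, N m; "gripper_width": finger opening in m.
Only numpy, scipy, OpenCV 4.12 (cv2) and the standard library are available. Lean on these libraries where they do the work, as an engineer would, in place of code of your own. Each camera call takes 0.05 s, during which the arm holds its last target.

## Working session

There is one attempt and no reset: what is moved stays moved. The work goes in short steps, each a Python script; the robot and the scene stay as the last script left them, time stands still between calls to the robot, and variables do not carry over. Pictures are saved under pics/ and viewed, and the job is handed in when it is done.

```bash
mkdir -p pics
python3 - <<'E'
from rig import env
import cv2,numpy as np,pickle
d={}
for n in("top","side"):
    c=env.camera(n);d[n]=c
    cv2.imwrite(f"pics/{n}0.png",c["frame"][:,:,::-1])
    print(n,c["K"].tolist(),c["k1"],np.round(c["extrinsics"],3).tolist())
pickle.dump(d,open("c0.pkl","wb"))
s=env.get_state();print(s["time_s"],s["position"],s["tcp_rot"],s["ft_force"],s["gripper_width"])
E
```

```text
top [[572.8955262877832, 0.0, 327.6936953687698], [0.0, 572.8955262877832, 241.48911352759703], [0.0, 0.0, 1.0]] -0.05649283578939966 [[-0.023, -1.0, 0.014, 0.04], [-0.996, 0.021, -0.09, 0.538], [0.09, -0.016, -0.996, 0.918], [0.0, 0.0, 0.0, 1.0]]
side [[499.2852138533215, 0.0, 320.06067441741305], [0.0, 499.2852138533215, 237.29962254263395], [0.0, 0.0, 1.0]] 0.03201967098357014 [[0.95, -0.31, -0.023, -0.509], [-0.145, -0.374, -0.916, 0.156], [0.275, 0.874, -0.401, 0.726], [0.0, 0.0, 0.0, 1.0]]
0.1 [0.18115175 0.49215957 0.23020352] [-3.13943622e+00 -2.75395935e-04  2.78877514e+00] [ 0.59808004  0.73253268 -0.30785761] 0.08521136352414223
```

View pics/top0.png

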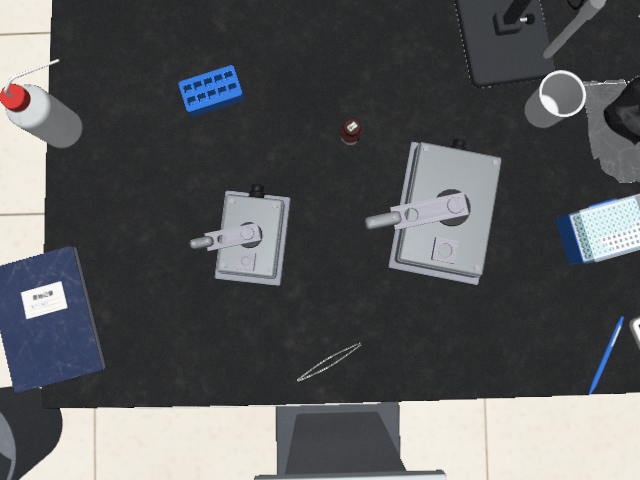

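View pics/side0.png

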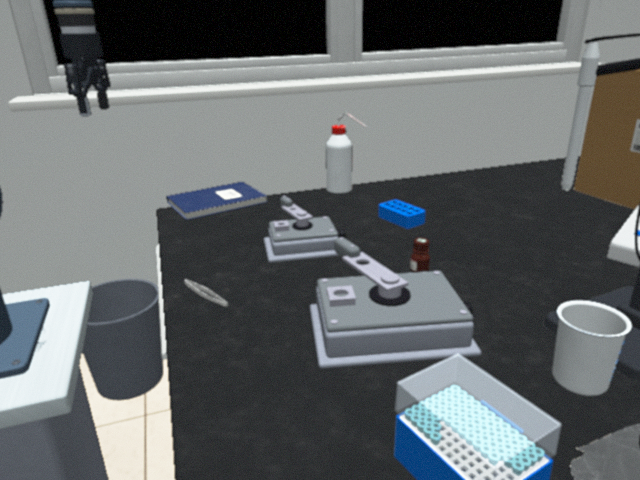

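The top view shows the main box at about (445,212): pivot about (456,206), lock hole (412,214), grip end (380,221), hasp hole (445,251). The small box is to its left at (252,237). I'll enlarge this area to refine the points.

Run:
```python
import pickle,cv2
d=pickle.load(open("c0.pkl","rb"))
f=d["top"]["frame"][130:290,350:510,::-1]
cv2.imwrite("pics/z0.png",cv2.resize(f,(600,600),interpolation=cv2.INTER_CUBIC))
```

```text
(no output)
```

View pics/z0.png

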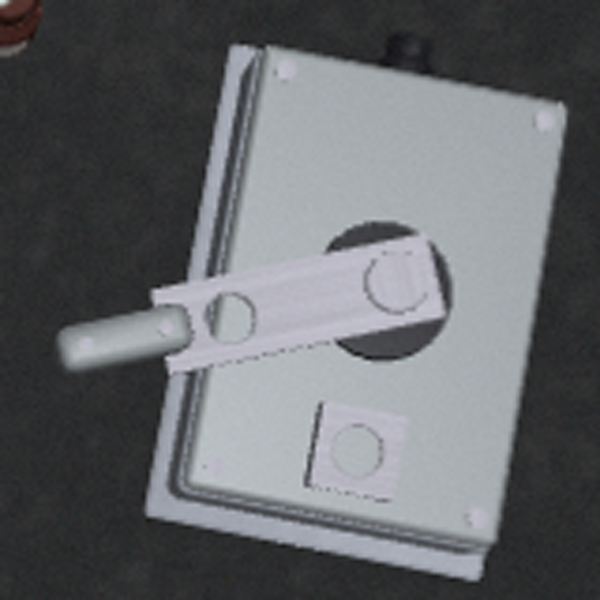

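The enlargement shows the lid corners at (265,47), (567,103), (493,545) and (183,492), the handle's lock hole at (230,318), the hasp hole at (357,450) and the knob at (396,281). I'll cast these onto their planes.

```bash
cat > h.py <<'E'
import numpy as np,cv2
def cast(c,px,z):
    # k1 model == OpenCV's first radial coefficient
    u=cv2.undistortPoints(np.array([[px]],float),c["K"],np.array([c["k1"],0,0,0.]))[0,0]
    E=c["extrinsics"];R,t=E[:3,:3],E[:3,3]
    o=-R.T@t;r=R.T@np.array([u[0],u[1],1]);return o+r*(z-o[2])/r[2]
E
python3 - <<'E'
from h import *;import pickle
c=pickle.load(open("c0.pkl","rb"))["top"]
P=lambda x,y,z:cast(c,(350+(x+.5)/3.75-.5,130+(y+.5)/3.75-.5),z)[:2]
C=[P(*q,.058) for q in((265,47),(567,103),(493,545),(183,492))]
print(np.round(C,4)); m=np.mean(C,0)
ax=(C[0]+C[1]-C[2]-C[3])
print("centre",m,"yaw",np.degrees(np.arctan2(ax[1],ax[0])),[np.linalg.norm(C[i]-C[(i+1)%4]) for i in range(4)])
h=P(357,450,.069);l=P(230,318,.078);k=P(396,281,.082);g=P(88,335,.097)
g=P(122,338,.097)
print("hasp",h,"lock",l,"knob",k,"grip",g)
for n,q in(("hasp",h),("lock",l),("grip",g)):
    v=q-m;print(n,np.linalg.norm(v),np.degrees(np.arctan2(v[1],v[0])))
v=l-k;print(np.linalg.norm(h-k),np.linalg.norm(v))
E
```

```text
[[ 0.6942 -0.1247]
 [ 0.6675 -0.2553]
 [ 0.4774 -0.2137]
 [ 0.5029 -0.0825]]
centre [ 0.58551256 -0.1690606 ] yaw -12.405247904773756 [np.float64(0.13328904938949893), np.float64(0.194589919521346), np.float64(0.13358601501187245), np.float64(0.19589643743469612)]
hasp [ 0.51827027 -0.1547668 ] lock [ 0.5738669  -0.10184163] knob [ 0.58747257 -0.1711957 ] grip [ 0.56400418 -0.05436568]
hasp 0.06874472731206904 167.9991813303127
lock 0.06822030557314884 99.82890835259134
grip 0.11669419062175201 100.62114119199663
0.07112570830006122 0.07067602285792925
```

Pivot is about (0.586, -0.170). The handle is at about 100° and the hasp at about 168°, and the radii agree with those given. Next I'll grasp the grip bar.

```bash
cat >> h.py <<'E'
PV=np.array([.5862,-.1698])
def pose(deg,z,r=.117):
    a=np.radians(deg);return [*(PV+r*np.array([np.cos(a),np.sin(a)])),z],[np.pi,0,a]
E
python3 - <<'E'
from rig import env
from h import *
p,o=pose(100.2,.19)
env.movep(p,o); s=env.get_state();print(s["time_s"],s["position"],s["tcp_rot"],s["joints"])
c=env.camera("wrist");cv2.imwrite("pics/w1.png",c["frame"][:,:,::-1])
E
```

```text
2.4833 [ 0.565555   -0.0536594   0.19016402] [ 3.14129038e+00 -2.55141000e-04  1.75035562e+00] [-2.12828304e-01  1.54549284e-01  1.32316300e-01  1.54838161e+00
  3.51338442e-04  1.17840880e+00]
```

View pics/w1.png

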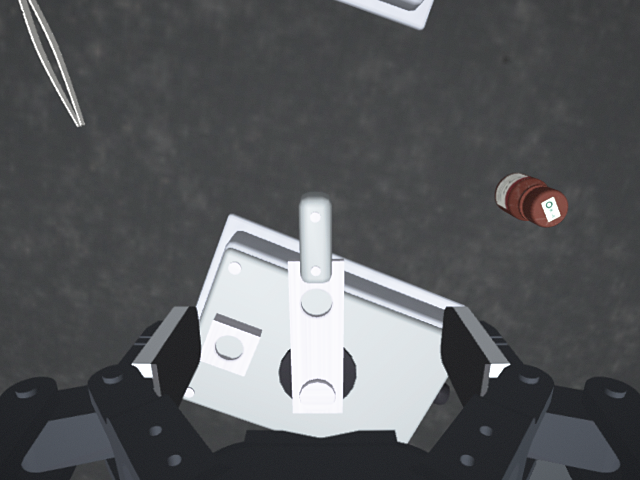

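The wrist view shows the grip bar upright at column 316, midway between the fingers (about 185 and 455) and aligned with them. I'll descend and grip.

Run:
```python
from rig import env
from h import *
p,o=pose(100.2,.070)
env.movel(p,0.12); s=env.get_state();print(s["time_s"],s["position"],s["ft_force"])
env.move_gripper(0.0,20); s=env.get_state();print(s["time_s"],s["gripper_width"],s["ft_force"])
c=env.camera("wrist");cv2.imwrite("pics/w2.png",c["frame"][:,:,::-1])
```

```text
3.6833 [ 0.56629179 -0.05481195  0.07109435] [-0.16385933 -0.45602839  0.65773192]
4.2917 0.019822333552174592 [-1.90512972  0.02445977  2.69379794]
```

View pics/w2.png

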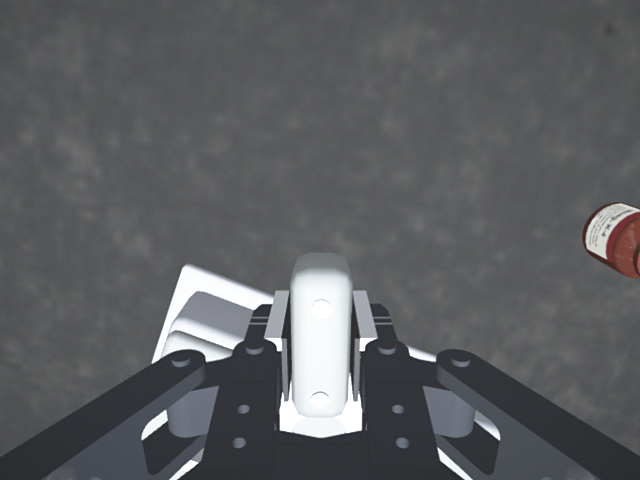

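The bar (columns 292–350) is held between the pads, width 19.8 mm. Now the swing, with a force guard.

Run:
```python
from rig import env
from h import *
for a in np.linspace(100.2,167.8,10)[1:]:
    p,o=pose(a,.070); env.movel(p,0.06,rot=o)
    s=env.get_state();f=s["ft_force"];print(round(s["time_s"],2),round(a,1),np.round(s["position"],4),np.round(f,1),round(s["wrist_torque"][2],2))
    if np.linalg.norm(f)>25: print("STOP");break
c=env.camera("top");cv2.imwrite("pics/t3.png",c["frame"][:,:,::-1])
```

```text
4.75 107.7 [ 0.55   -0.0582  0.0702] [-5.5  0.3  5.3] -0.22
5.16 115.2 [ 0.5357 -0.0636  0.0703] [-5.3  1.1  5.9] -0.25
5.57 122.7 [ 0.5221 -0.071   0.0702] [-5.2  1.9  6.3] -0.27
5.97 130.2 [ 0.5096 -0.08    0.0702] [-6.5  0.6  6.2] -0.23
6.38 137.8 [ 0.4983 -0.0907  0.0702] [-6.5  2.3  7.7] -0.15
6.79 145.3 [ 0.4885 -0.1027  0.0702] [-7.9  1.2  8. ] -0.09
7.2 152.8 [ 0.4804 -0.1161  0.0702] [-8.4  1.   8. ] -0.07
7.61 160.3 [ 0.4741 -0.1304  0.0702] [-9.   1.3  8.4] 0.01
8.02 167.8 [ 0.4697 -0.1453  0.0702] [-9.8  0.5  7.2] 0.02
```

View pics/t3.png

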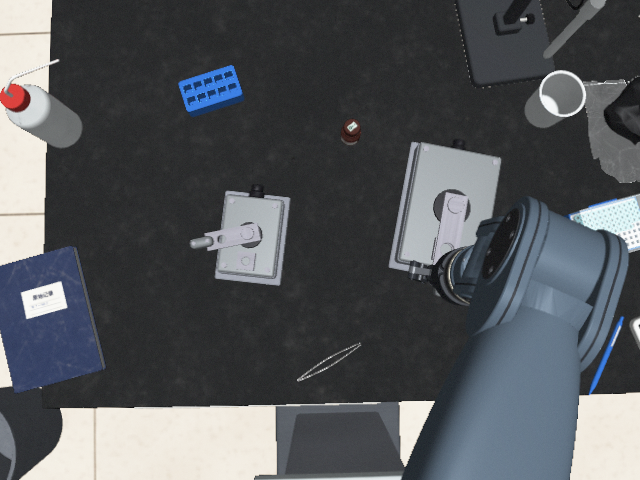

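The handle now points toward the hasp (lock hole about (446,245)), partly hidden by the arm; the small handle hasn't moved. I'll release, back off and check.

Run:
```python
from rig import env
from h import *
import pickle
env.move_gripper(0.06)
s=env.get_state();p=s["position"];print(s["time_s"],s["gripper_width"],s["ft_force"])
env.movel([p[0],p[1],.2],0.15)
env.movep([.35,-.45,.25],[np.pi,0,np.radians(130)])
c=env.camera("top");pickle.dump(c,open("c4.pkl","wb"))
s=env.get_state();print(s["time_s"],s["ft_force"])
cv2.imwrite("pics/t4.png",c["frame"][:,:,::-1])
cv2.imwrite("pics/z4.png",cv2.resize(c["frame"][130:290,350:510,::-1],(600,600),interpolation=cv2.INTER_CUBIC))
```

```text
8.5333 0.05952390831506984 [-0.49341218 -0.21748162 -0.68610216]
10.8583 [-0.6963672  -0.00769635  0.09548853]
```

View pics/z4.png

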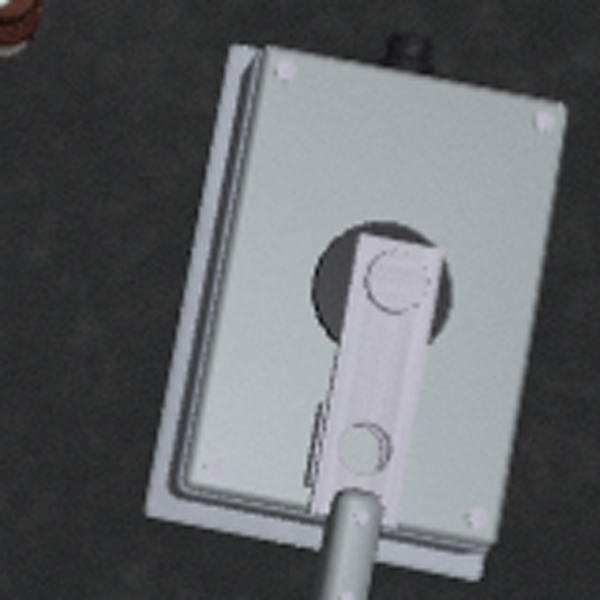

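View pics/t4.png

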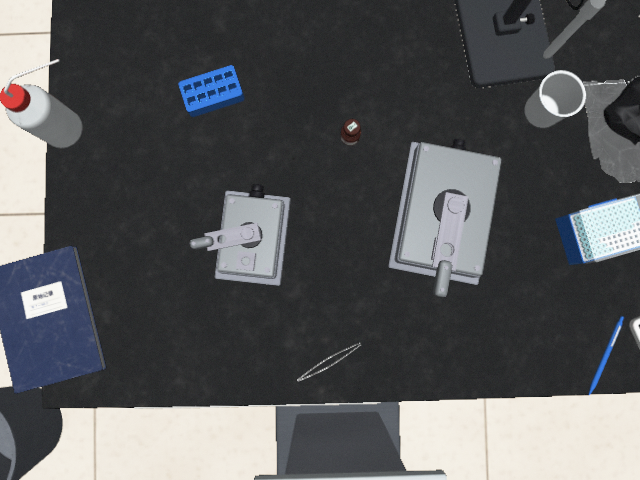

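The lock hole is now at about (364,449) in the enlargement, with a thin crescent of the tab on its right edge; the small handle's position looks unchanged. I'll compute the offset.

Run:
```python
from h import *;import pickle
c=pickle.load(open("c4.pkl","rb"));c0=pickle.load(open("c0.pkl","rb"))["top"]
P=lambda x,y,z:cast(c,(350+(x+.5)/3.75-.5,130+(y+.5)/3.75-.5),z)[:2]
l=P(364,449,.078+.0015);h=P(357,450,.069)
print(l,h,np.linalg.norm(l-h)*1e3)
v=l-PV;w=h-PV
print(np.degrees(np.arctan2(v[1],v[0])),np.degrees(np.arctan2(w[1],w[0])))
a=c["frame"][180:290,180:295].astype(int);b=c0["frame"][180:290,180:295].astype(int)
print("small box image diff",np.abs(a-b).mean(),(np.abs(a-b).max(2)>60).sum())
```

```text
[ 0.51787392 -0.15537953] [ 0.51827027 -0.1547668 ] 0.729744974206457
168.08240987234183 167.52127438552333
small box image diff 1.8330698287220026 0
```

The holes are within about 1 mm, the small box is unchanged and the arm is clear, so I'll hand the job in.

Run:
```python
from rig import env
env.close_job();print(env.get_state()["time_s"])
```

```text
the job is handed in; nothing more can be done
the job is handed in; nothing more can be done
```

I swung the main isolator's handle counterclockwise by about 68°, from on to over the hasp, and let go. I gripped the bar and followed the arc, then opened the gripper and moved the arm clear. The job was handed in at about 11 s of the 29 s allowed.

- **Alignment:** in the last top-camera picture the handle's hole is about 0.7 mm from straight above the hasp hole, against a limit of 12 mm. The camera calibration is only good to about 2 mm.
- **Small isolator:** its handle did not move; the picture differs from the first one only by noise.
- **Forces:** the readings I took during the swing stayed under 13 N. The last one, with the arm clear, was below 1 N, so the robot is touching nothing.

No check failed or disagreed. The hand-in reports no verdict, so these are my own measurements.

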